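# Tip a cinnamon stick out of its dispenser tube

## Robot

A 6-joint arm with a two-finger parallel gripper is mounted at the origin on a cart in front of the work surface, level with it; the furniture and walls round the work are solid. World frame = base frame: x ahead of the robot, y to its left, z up, the work surface at z = 0. Lengths are in m, angles in rad, forces in N, time in s.
With the tool pointing down it reaches from about 0.4 to 0.825 m from the base axis. Payload 7 kg.
Tool frame: the origin (TCP) lies midway between the tips of the shut fingers; the grasp point (between the pads) lies hold_point_z behind it (hold_point_z is the distance from the TCP to the grasp point, in m); z points along the fingers, y is the line along which they close (so a half turn about z gives the same grasp; the last joint's range is limited). The gripper opens to 88 mm and grips with 3 to 60 N. Pads are 19 mm wide; open, the fingers measure 130 mm over their backs; the gripper's body (78 mm by 193 mm) begins 47 mm behind the grasp point.
Start: joints at [0.288, 0.359, 0.012, 0, -1.224, -0.288], TCP at [0.675, -0, 0.206] pointing down, gripper open.
Joint ranges: [-3.07, 3.07], [-1.43, 2.12], [-1.02, 1.25], [-3.03, 1.67], [-3.05, -0], [-3.03, 3.03]. Speed limits (rad/s): [2.39, 2.39, 3.01, 3.14, 3.14, 3.14].

## Interface

Orientations are given as [roll, pitch, yaw] about the fixed x, y, z axes, in that order (R = Rz(yaw) Ry(pitch) Rx(roll)).
In Python, from station import * gives the robot as it stands.
- The arm moves only by the tool apply_moves, never from a script. Its argument "steps" is a list of rows, each an object with "translation": the shift along the world's x, y, z scaled (see below), a list of three; "rotation": the turn, a rotation vector about the world's x, y, z scaled (see below), a list of three. A call has exactly 10 rows; each row is the pose to reach, as a shift and turn from the pose commanded when the call began; what a row does not reach only later rows make up. The controller multiplies each number of a shift by 250 mm and each number of a turn by 30 degrees. A row lasts 1/12 s, in which the tool goes at most 41.7 mm and 7.16 degrees, less where a joint would pass 70% of its speed; a pose out of reach is approached as far as the arm can. A call with a number of a shift or a turn outside -1 to 1 is refused whole. A call with a gripper value outside its range is refused whole. "jaw" is the closure, from -1 (fully open) to 1 (shut), so that 0 is half open, set as the call begins (left out, the last holds). The fingers move at their own pace and stop on an object; "newtons" is the grip in N (left out, the last holds). Time passes only in rows, so rows that repeat a pose let the fingers close, or fill a call up. It gives the time, the measured TCP pose, the force, the opening and the grip force at its end, in the units of the state.
- get_state(): the state, without advancing time (a new reading comes with each control period).
- grab_frame(name): name is "scene" or "side" or "wrist"; returns the picture (384x512x3 uint8, blue, green, red); there is no depth.
- camera_model(name): a dict with "fx", "fy", "cx", "cy" (pixels), "k1" (the pictures are not rectified: a ray, as slopes to the right and down, at radius r is drawn at 1 + k1 r^2 times it, then the intrinsics apply), "xyz" and "rotation" of the camera in the world. Camera axes: x right, y down, z forward; pixel columns grow to the right and rows downward; lengths in m; the calibration is good to about 2 mm. A picture is of the moment at which its call begins: read the wrist's pose just before it. camera_model takes no time and is no camera call; for the wrist camera it gives the pose at the moment of the call.
- job_done(): hands the job in; it is judged then, once.
The state is a dict: "t": time; "q": joint angles; "qd": joint speeds; "joint_efforts": joint torques, N m; "eef_pos": TCP position; "ee_rot": TCP orientation; "force": force on the tool from outside, world axes, zero at the start; "moment": the same for the moment, N m; "width": finger opening in m; "gripper_force": force on a finger pad.
Only numpy, scipy, OpenCV 4.12 (cv2) and the standard library are available. Lean on these libraries where they do the work, as an engineer would, in place of code of your own. Each camera call takes 0.05 s, during which the arm holds its last target. There are 200 camera calls.

## Task

Take the cinnamon stick out of the green dispenser tube: lift the tube and tilt it mouth-down so that the stick slides forward to the stop lip, then set the tube down level on its feet on the worktop again and let go. Then grip the exposed end of the stick, draw it out over the lip and lay it down in the middle of the plate. Leave the blue tube alone.

Things in the scene. Friction and masses are not known exactly. Their poses are not given: they have to be found in the camera images.
- green_tube_grip (a point): Mid-body of the loose GREEN square tube, 300 g (sizes in mm): 127 long, 34 wide (y; flat, grip here), 39 high, point 26 above its feet. x: out of the mouth, first roughly towards the robot. Body from -65 (closed) to +62 (mouth). A bare tongue, 14 wide, top 14 above the feet, runs on to a 5 high stop lip at +120 to +124. The stick slides at 30 deg or more mouth-down, to the lip; it stays when level.
- cinnamon_center (a point): Centre of the brown cinnamon stick: rigid double scroll 110 long (x, along the tube), 21 wide, 12 high (z), 20 g. Starts wholly inside the green tube. Against the lip, its front 58 are bare with its centre 65 ahead of the tube's point, 20 above the worktop; wider than the tongue, it is gripped from above across the 21. Roof 10 above it: raise it 5 to 10 to clear the lip, then draw it 60 along x.
- plate: White round loose plate with a coloured rim, 200 in diameter, 23 high at the rim; its flat middle is about 125 across and its upper face about 9 above the worktop. Origin: centre of its underside, z up. All sizes in mm.
- blue_tube_grip (a point): The same point of an empty BLUE tube of the same shape and size, a bystander that is to stay where it is.
There are look-alikes about, which are no part of the job. Of the things like the part that bears cinnamon_center, leave any that is red; of the rest the smaller one is meant.

How it is judged:
By the outcome, as a careful person would: the job done as asked, in the order asked, and still so for the second after the job is handed in, with the robot touching nothing.
It also fails if it takes over 64 s, if anything falls off the work surface, if the arm or the gripper's body presses on something with over 40 N, if the wrist force passes 120 N, or if a joint passes its speed limit or range.

## Working session

There is one attempt and no reset: what is moved stays moved. The work goes in short steps, Python scripts to look and compute and a tool call to move; the robot and the scene stay as the last step left them, time stands still between calls to the robot, and variables do not carry over. Pictures are saved under pics/ and viewed, at most 12 in all, crops included, and the job is handed in when it is done.

Besides the shell and the picture viewer there is one more tool, called after "Request:" in YAML: its name, and indented under it one key for each argument. apply_moves: Moves the arm, as the interface text tells. Shifts and turns lie within -1 to 1; 1 stands for 250 mm of shift or 30 degrees of turn. Its arguments: {"type":"object","properties":{"steps":{"type":"array"},"jaw":{"type":"number"},"newtons":{"type":"number"}},"required":["steps"]}

```bash
mkdir -p pics; ls; python3 - <<'E'
from station import *
import cv2, numpy as np
s=get_state(); print({k:s[k] for k in('t','eef_pos','ee_rot','force','width')})
try: print([k for k in s], hold_point_z)
except Exception as e: print(e)
ims=[]
for n in("scene","side"):
    m=camera_model(n); print(n,m); im=grab_frame(n); cv2.imwrite(f"pics/{n}0.png",im); 
m=camera_model("wrist");print(m);cv2.imwrite("pics/wrist0.png",grab_frame("wrist"))
E
```

```text
pics
{'t': 0.0, 'eef_pos': array([ 6.74485297e-01, -5.27570926e-05,  2.05046430e-01]), 'ee_rot': array([ 3.13996746e+00, -1.60587119e-04, -1.57093766e+00]), 'force': array([-0.62811813,  1.1666266 , -1.0558933 ]), 'width': 0.08774619911484112}
['t', 'q', 'qd', 'joint_efforts', 'eef_pos', 'ee_rot', 'force', 'moment', 'gripper_force', 'width'] 0.0188
scene {'fx': 421.4611618448909, 'fy': 421.4611618448909, 'cx': 255.7513800661708, 'cy': 189.64055053633112, 'k1': -0.005262058262042314, 'xyz': array([-0.07679645, -0.43603734,  0.75170479]), 'rotation': array([-2.31674029, -0.00819756, -0.95918098])}
side {'fx': 461.19999399011186, 'fy': 461.19999399011186, 'cx': 259.20821313694296, 'cy': 184.2080673337298, 'k1': -0.18139578250594998, 'xyz': array([0.02218167, 0.71588666, 0.8510935 ]), 'rotation': array([-2.28540422,  0.00676012, -2.53743959])}
{'fx': 267.5138010278396, 'fy': 267.5138010278396, 'cx': 256.3075156986099, 'cy': 191.68263965959025, 'k1': -0.06407260328357445, 'xyz': array([ 0.67449692, -0.08186648,  0.38516233]), 'rotation': array([ 2.83311082e+00, -2.53308496e-04, -3.14039326e+00])}
```

View pics/scene0.png

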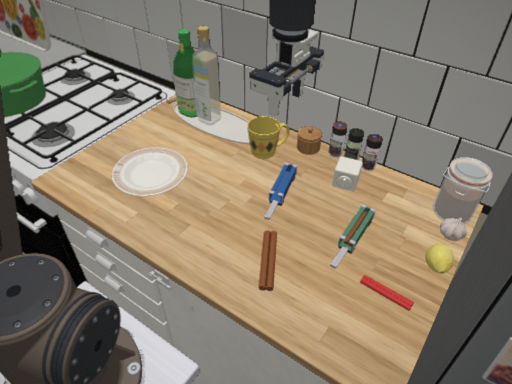

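View pics/side0.png

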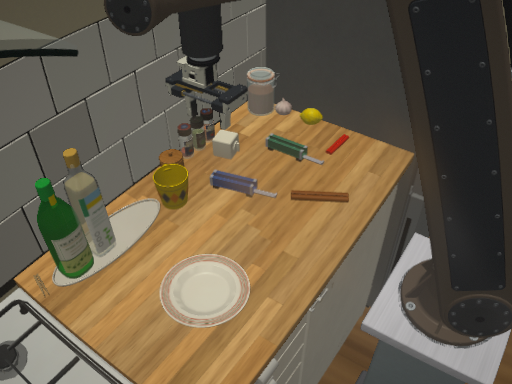

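The scene shows the green tube at about (355,230) with its tongue tip near (336,262), the blue tube at (283,185), the plate at (150,171), and decoy sticks at (268,260) (long) and (386,292) (red). In the side view, the green tube is at (287,147) and the plate at (205,289).

```bash
cat > h.py <<'E'
import cv2, numpy as np
from station import *
from scipy.spatial.transform import Rotation as Ro
def RM(r): return Ro.from_euler('xyz',r).as_matrix()
def proj(m,P):
    p=(np.atleast_2d(P)-m['xyz'])@RM(m['rotation']); s=p[:,:2]/p[:,2:]
    s=s*(1+m['k1']*(s**2).sum(1,keepdims=True)); return s*[m['fx'],m['fy']]+[m['cx'],m['cy']]
def rays(m,uv):
    K=np.array([[m['fx'],0,m['cx']],[0,m['fy'],m['cy']],[0,0,1]])
    s=cv2.undistortPoints(np.array(uv,float).reshape(-1,1,2),K,np.array([m['k1'],0,0,0,0.])).reshape(-1,2)
    return np.c_[s,np.ones(len(s))]@RM(m['rotation']).T
def onz(m,uv,z):
    d=rays(m,uv); return m['xyz']+d*((z-m['xyz'][2])/d[:,2])[:,None]
def tri(ms,uvs):
    A=np.zeros((3,3));b=np.zeros(3)
    for m,uv in zip(ms,uvs):
        d=rays(m,[uv])[0];d/=np.linalg.norm(d);M=np.eye(3)-np.outer(d,d);A+=M;b+=M@m['xyz']
    return np.linalg.solve(A,b)
E
python3 - <<'E'
from h import *
s=get_state()
for n in('scene','side'): print(n,proj(camera_model(n),s['eef_pos']))
A=cv2.imread('pics/scene0.png')[195:275,320:390];B=cv2.imread('pics/side0.png')[125:175,255:335]
A=cv2.resize(A,None,fx=7,fy=7,interpolation=2)[:, :];B=cv2.resize(B,None,fx=7,fy=7,interpolation=2)
C=np.zeros((560,490+0,3),np.uint8); C[:A.shape[0],:A.shape[1]]=A
cv2.imwrite('pics/ca.png',A);cv2.imwrite('pics/cb.png',B)
# plate: white mask ellipse, in both
for n,(x0,y0,x1,y1) in (('scene',(105,140,195,200)),('side',(150,245,260,335))):
    im=cv2.imread(f'pics/{n}0.png');hsv=cv2.cvtColor(im,cv2.COLOR_BGR2HSV)
    mk=np.zeros(im.shape[:2],np.uint8); mk[y0:y1,x0:x1]=((hsv[...,1]<60)&(hsv[...,2]>110))[y0:y1,x0:x1]*255
    mk=cv2.morphologyEx(mk,cv2.MORPH_CLOSE,np.ones((7,7)))
    c=max(cv2.findContours(mk,0,1)[0],key=cv2.contourArea); 
    P=onz(camera_model(n),c[:,0].astype(float),.021)[:,:2]
    print(n,cv2.minEnclosingCircle((P*1000).astype(np.float32)),cv2.minAreaRect((P*1000).astype(np.float32)))
E
```

```text
scene [[285.04084862 111.97047094]]
side [[208.92414648 128.09163014]]
scene ((472.2169189453125, 291.08489990234375), 102.25836181640625) ((473.558349609375, 290.733642578125), (202.78089904785156, 199.20394897460938), 77.6783447265625)
side ((472.18292236328125, 286.6603698730469), 99.71371459960938) ((472.5707092285156, 286.27532958984375), (197.15908813476562, 195.57223510742188), 35.37731170654297)
```

View pics/ca.png

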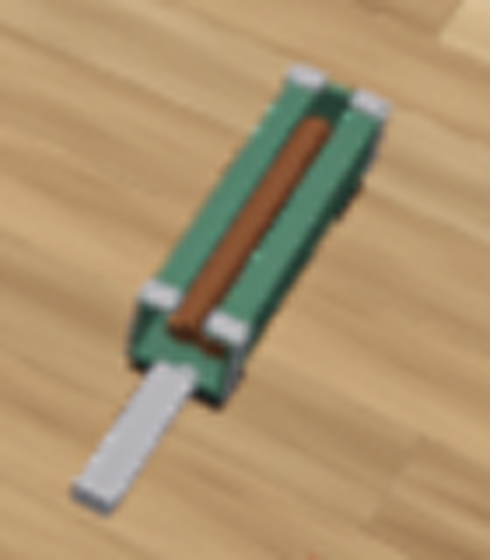

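View pics/cb.png

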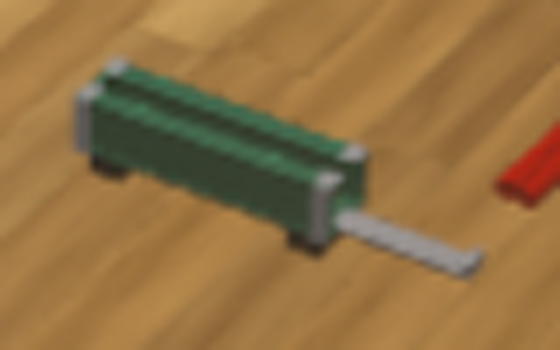

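```bash
python3 - <<'E'
from h import *
ms=[camera_model('scene'),camera_model('side')]
pa=dict(bp=(289,68),bm=(389,100),mp=(138,287),mm=(246,334),tip=(90,500))
pb=dict(bp=(78,90),bm=(107,60),mp=(340,180),mm=(369,152),tip=(473,262))
f=lambda p,o:((np.array(p)+.5)/7-.5+o)
T={k:tri(ms,[f(pa[k],[320,195]),f(pb[k],[255,125])]) for k in pa}
for k in T: print(k,T[k].round(4))
for n,m,P,o in(('scene',ms[0],pa,[320,195]),('side',ms[1],pb,[255,125])):
  Q=np.array([onz(m,[f(P[k],o)],.0455)[0] for k in('bp','bm','mp','mm')]); print(n,Q.mean(0).round(4)); d=Q[2]+Q[3]-Q[0]-Q[1]; print(np.degrees(np.arctan2(d[1],d[0])),np.hypot(*d[:2])/2, np.linalg.norm(Q[0]-Q[1]),np.linalg.norm(Q[2]-Q[3]))
E
```

```text
bp [ 0.6603 -0.235   0.0434]
bm [ 0.6682 -0.2682  0.0388]
mp [ 0.5334 -0.2392  0.0482]
mm [ 0.5399 -0.2737  0.0407]
tip [ 0.4765 -0.2576  0.0165]
scene [ 0.5985 -0.2546  0.0455]
-178.16173803444497 0.12059936337516977 0.03451222982851799 0.03634664082638867
side [ 0.5977 -0.2502  0.0455]
-177.06632860721263 0.12797391843597103 0.02610111407107351 0.02397355258042974
```

Request:
apply_moves:
  steps:
    - {"translation": [-0.1, -0.1, 0], "rotation": [0, 0, -0.2]}
    - {"translation": [-0.2, -0.2, 0], "rotation": [0, 0, -0.4]}
    - {"translation": [-0.3, -0.3, 0], "rotation": [0, 0, -0.6]}
    - {"translation": [-0.3, -0.4, 0], "rotation": [0, 0, -0.8]}
    - {"translation": [-0.3, -0.5, 0], "rotation": [0, 0, -1]}
    - {"translation": [-0.3, -0.6, 0], "rotation": [0, 0, -1]}
    - {"translation": [-0.3, -0.7, 0], "rotation": [0, 0, -1]}
    - {"translation": [-0.3, -0.8, 0], "rotation": [0, 0, -1]}
    - {"translation": [-0.3, -0.9, 0], "rotation": [0, 0, -1]}
    - {"translation": [-0.3, -1, 0], "rotation": [0, 0, -1]}
  jaw: -1
  newtons: 25

```text
t: 0.98
eef_pos: [0.5997, -0.2512, 0.2057]
ee_rot: [3.141, -0.0, -2.094]
force: [0.4, -0.2, -0.3]
width: 0.0875
gripper_force: 0.0
```

Request:
apply_moves:
  steps:
    - {"translation": [0, 0, 0], "rotation": [0, 0, -0.2]}
    - {"translation": [0, 0, 0], "rotation": [0, 0, -0.4]}
    - {"translation": [0, 0, 0], "rotation": [0, 0, -0.6]}
    - {"translation": [0, 0, 0], "rotation": [0, 0, -0.8]}
    - {"translation": [0, 0, 0], "rotation": [0, 0, -1]}
    - {"translation": [0, 0, 0], "rotation": [0, 0, -1]}
    - {"translation": [0, 0, 0], "rotation": [0, 0, -1]}
    - {"translation": [0, 0, 0], "rotation": [0, 0, -1]}
    - {"translation": [0, 0, 0], "rotation": [0, 0, -1]}
    - {"translation": [0, 0, 0], "rotation": [0, 0, -1]}

```text
t: 1.82
eef_pos: [0.6, -0.25, 0.206]
ee_rot: [3.142, 0.0, -2.616]
force: [-0.8, -0.8, -0.5]
width: 0.0875
gripper_force: 0.0
```

Request:
apply_moves:
  steps:
    - {"translation": [0, 0, 0], "rotation": [0, 0, -0.2]}
    - {"translation": [0, 0, 0], "rotation": [0, 0, -0.4]}
    - {"translation": [0, 0, 0], "rotation": [0, 0, -0.6]}
    - {"translation": [0, 0, 0], "rotation": [0, 0, -0.8]}
    - {"translation": [0, 0, 0], "rotation": [0, 0, -1]}
    - {"translation": [0, 0, 0], "rotation": [0, 0, -1]}
    - {"translation": [0, 0, 0], "rotation": [0, 0, -1]}
    - {"translation": [0, 0, 0], "rotation": [0, 0, -1]}
    - {"translation": [0, 0, 0], "rotation": [0, 0, -1]}
    - {"translation": [0, 0, 0], "rotation": [0, 0, -1]}

```text
t: 2.65
eef_pos: [0.6, -0.25, 0.206]
ee_rot: [3.142, -0.0, -3.14]
force: [0.1, -0.3, -0.5]
width: 0.0875
gripper_force: 0.0
```

```bash
python3 - <<'E'
from h import *
s=get_state(); print(s['t'],s['eef_pos'],s['ee_rot'],s['q'].round(2))
m=camera_model('wrist'); im=grab_frame('wrist'); cv2.imwrite('pics/w1.png',im); np.save('w1.npy',m,allow_pickle=True)
for p in [(.6,-.2535,.0455),(.4765,-.2575,.019)]: print(proj(m,p))
hsv=cv2.cvtColor(im,cv2.COLOR_BGR2HSV)
mk=((hsv[...,0]>60)&(hsv[...,0]<95)&(hsv[...,1]>60)).astype(np.uint8)*255
c=max(cv2.findContours(mk,0,1)[0],key=cv2.contourArea); r=cv2.minAreaRect(c);print(r,cv2.boundingRect(c))
E
```

```text
2.65 [ 0.59996419 -0.25001669  0.20596072] [ 3.14158781e+00 -4.20996520e-05 -3.13986257e+00] [-0.1   0.32 -0.05 -0.   -1.21 -1.47]
[[252.95940411 172.6755394 ]]
[[250.05319186  73.74694912]]
((252.88735961914062, 173.29635620117188), (83.6773910522461, 24.395496368408203), 87.61405944824219) (239, 132, 27, 84)
```

View pics/w1.png

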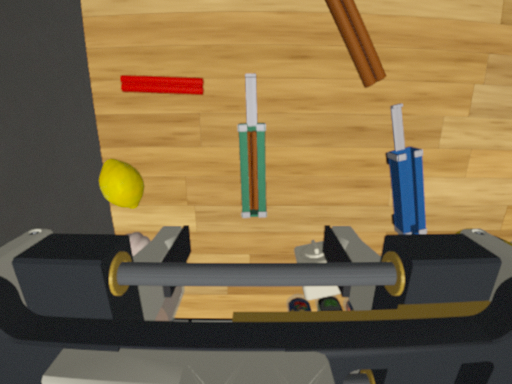

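The wrist view shows the green tube at x 239–267, y 123–217, with its tongue tip at (251,74). It is almost aligned with the jaws, and the blue tube is well clear.

```bash
python3 - <<'E'
from h import *
m=np.load('w1.npy',allow_pickle=True).item()
Q=onz(m,[(238.5,123.5),(267,123.5),(241.5,217.5),(266.5,217.5)],.0455);print(Q.round(4),Q.mean(0).round(4))
print(onz(m,[(251,74)],.019).round(4),onz(m,[(251.5,122)],.014).round(4))
im=cv2.imread('pics/w1.png');hsv=cv2.cvtColor(im,cv2.COLOR_BGR2HSV)
mk=((hsv[...,0]>60)&(hsv[...,0]<95)&(hsv[...,1]>60))
for y in range(140,212,10):
  x=np.where(mk[y,225:285])[0]+225; P=onz(m,[(x.min()-.5,y),(x.max()+.5,y)],.0455); print(P.mean(0).round(4), (P[1]-P[0])[1].round(4))
E
```

```text
[[ 0.5373 -0.2714  0.0455]
 [ 0.5372 -0.236   0.0455]
 [ 0.6636 -0.2694  0.0455]
 [ 0.6635 -0.2349  0.0455]] [ 0.6004 -0.2529  0.0455]
[[ 0.4768 -0.2563  0.019 ]] [[ 0.5372 -0.2558  0.014 ]]
[ 0.5576 -0.2553  0.0455] 0.0303
[ 0.5703 -0.2547  0.0455] 0.0319
[ 0.5832 -0.2541  0.0455] 0.0309
[ 0.5964 -0.2541  0.0455] 0.0313
[ 0.6099 -0.2535  0.0455] 0.0303
[ 0.6237 -0.2535  0.0455] 0.0307
[ 0.6379 -0.2535  0.0455] 0.0311
[ 0.6524 -0.2521  0.0455] 0.0315
```

Request:
apply_moves:
  steps:
    - {"translation": [-0.004, -0.014, -0.1], "rotation": [0, 0, 0.05]}
    - {"translation": [-0.004, -0.014, -0.2], "rotation": [0, 0, 0.05]}
    - {"translation": [-0.004, -0.014, -0.3], "rotation": [0, 0, 0.05]}
    - {"translation": [-0.004, -0.014, -0.4], "rotation": [0, 0, 0.05]}
    - {"translation": [-0.004, -0.014, -0.5], "rotation": [0, 0, 0.05]}
    - {"translation": [-0.004, -0.014, -0.6], "rotation": [0, 0, 0.05]}
    - {"translation": [-0.004, -0.014, -0.68], "rotation": [0, 0, 0.05]}
    - {"translation": [-0.004, -0.014, -0.74], "rotation": [0, 0, 0.05]}
    - {"translation": [-0.004, -0.014, -0.78], "rotation": [0, 0, 0.05]}
    - {"translation": [-0.004, -0.014, -0.796], "rotation": [0, 0, 0.05]}

```text
t: 3.53
eef_pos: [0.5981, -0.2534, 0.0052]
ee_rot: [3.141, -0.002, -3.115]
force: [0.1, -0.1, -0.1]
width: 0.0874
gripper_force: 0.0
```

Request:
apply_moves:
  steps:
    - {"translation": [0, 0, 0], "rotation": [0, 0, 0]}
    - {"translation": [0, 0, 0], "rotation": [0, 0, 0]}
    - {"translation": [0, 0, 0], "rotation": [0, 0, 0]}
    - {"translation": [0, 0, 0], "rotation": [0, 0, 0]}
    - {"translation": [0, 0, 0], "rotation": [0, 0, 0]}
    - {"translation": [0, 0, 0], "rotation": [0, 0, 0]}
    - {"translation": [0, 0, 0], "rotation": [0, 0, 0]}
    - {"translation": [0, 0, 0], "rotation": [0, 0, 0]}
    - {"translation": [0, 0, 0], "rotation": [0, 0, 0]}
    - {"translation": [0, 0, 0], "rotation": [0, 0, 0]}
  jaw: 1
  newtons: 30

```text
t: 4.37
eef_pos: [0.599, -0.2536, 0.0071]
ee_rot: [-3.141, 0.0, -3.115]
force: [-0.0, -0.1, 1.3]
width: 0.0334
gripper_force: 30.0
```

Request:
apply_moves:
  steps:
    - {"translation": [0, 0, 0.04], "rotation": [0, 0, 0]}
    - {"translation": [0, 0, 0.12], "rotation": [0, 0, 0]}
    - {"translation": [0, 0, 0.22], "rotation": [0, 0, 0]}
    - {"translation": [0, 0, 0.34], "rotation": [0, 0, 0]}
    - {"translation": [0, 0, 0.46], "rotation": [0, 0, 0]}
    - {"translation": [0, 0, 0.58], "rotation": [0, 0, 0]}
    - {"translation": [0, 0, 0.68], "rotation": [0, 0, 0]}
    - {"translation": [0, 0, 0.75], "rotation": [0, 0, 0]}
    - {"translation": [0, 0, 0.8], "rotation": [0, 0, 0]}
    - {"translation": [0, 0, 0.8], "rotation": [0, 0, 0]}

```text
t: 5.2
eef_pos: [0.6001, -0.2538, 0.2107]
ee_rot: [-3.14, 0.005, -3.115]
force: [0.8, -0.0, -3.1]
width: 0.0337
gripper_force: 30.0
```

Request:
apply_moves:
  steps:
    - {"translation": [0, 0, 0], "rotation": [0.003, -0.1, 0]}
    - {"translation": [0, 0, 0], "rotation": [0.006, -0.2, 0]}
    - {"translation": [0, 0, 0], "rotation": [0.008, -0.3, 0]}
    - {"translation": [0, 0, 0], "rotation": [0.011, -0.4, 0]}
    - {"translation": [0, 0, 0], "rotation": [0.014, -0.5, 0]}
    - {"translation": [0, 0, 0], "rotation": [0.017, -0.6, 0]}
    - {"translation": [0, 0, 0], "rotation": [0.02, -0.7, 0]}
    - {"translation": [0, 0, 0], "rotation": [0.022, -0.8, 0]}
    - {"translation": [0, 0, 0], "rotation": [0.025, -0.9, 0]}
    - {"translation": [0, 0, 0], "rotation": [0.028, -1, 0]}

```text
t: 6.03
eef_pos: [0.5975, -0.2532, 0.2055]
ee_rot: [3.14, 0.524, -3.116]
force: [0.4, 0.6, -3.4]
width: 0.0339
gripper_force: 30.0
```

Request:
apply_moves:
  steps:
    - {"translation": [0, 0, 0], "rotation": [0.001, -0.05, 0]}
    - {"translation": [0, 0, 0], "rotation": [0.003, -0.1, 0]}
    - {"translation": [0, 0, 0], "rotation": [0.004, -0.15, 0]}
    - {"translation": [0, 0, 0], "rotation": [0.006, -0.2, 0]}
    - {"translation": [0, 0, 0], "rotation": [0.008, -0.3, 0]}
    - {"translation": [0, 0, 0], "rotation": [0.008, -0.3, 0]}
    - {"translation": [0, 0, 0], "rotation": [0.008, -0.3, 0]}
    - {"translation": [0, 0, 0], "rotation": [0.008, -0.3, 0]}
    - {"translation": [0, 0, 0], "rotation": [0.008, -0.3, 0]}
    - {"translation": [0, 0, 0], "rotation": [0.008, -0.3, 0]}

```text
t: 6.87
eef_pos: [0.5992, -0.2534, 0.2069]
ee_rot: [3.141, 0.68, -3.115]
force: [0.1, 0.6, -4.3]
width: 0.0337
gripper_force: 30.0
```

```bash
python3 - <<'E'
from h import *
s=get_state(); print(s['t'],s['eef_pos'],s['ee_rot'],s['force'],s['q'].round(2))
a=grab_frame('side'); b=grab_frame('wrist'); cv2.imwrite('pics/s2.png',np.hstack([cv2.resize(a[80:230,210:360],(400,400),interpolation=2),cv2.resize(b[:,120:],(400,392))[:392] if 0 else cv2.resize(b,(400,400))]))
E
```

```text
6.8667 [ 0.5992058  -0.25340129  0.20689232] [ 3.14054188  0.68004504 -3.11519032] [ 0.11249446  0.60265057 -4.29393107] [-0.22  0.04 -0.46 -0.37 -0.43 -1.04]
```

View pics/s2.png

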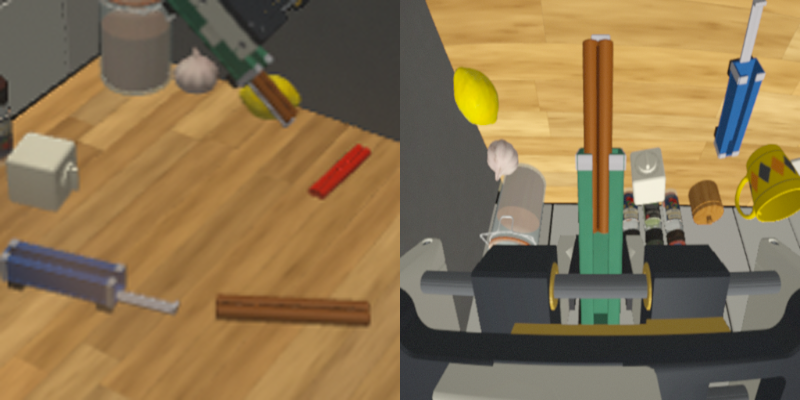

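The stick now rests against the lip: its end is at (598,40) in the wrist half of the picture. I'll level the tube and set it down.

Request:
apply_moves:
  steps:
    - {"translation": [0, 0, 0], "rotation": [-0.003, 0.1, 0]}
    - {"translation": [0, 0, 0], "rotation": [-0.006, 0.2, 0]}
    - {"translation": [0, 0, 0], "rotation": [-0.008, 0.3, 0]}
    - {"translation": [0, 0, 0], "rotation": [-0.011, 0.4, 0]}
    - {"translation": [0, 0, 0], "rotation": [-0.014, 0.5, 0]}
    - {"translation": [0, 0, 0], "rotation": [-0.017, 0.6, 0]}
    - {"translation": [0, 0, 0], "rotation": [-0.02, 0.7, 0]}
    - {"translation": [0, 0, 0], "rotation": [-0.022, 0.8, 0]}
    - {"translation": [0, 0, 0], "rotation": [-0.025, 0.9, 0]}
    - {"translation": [0, 0, 0], "rotation": [-0.028, 1, 0]}

```text
t: 7.8
eef_pos: [0.5995, -0.2535, 0.2074]
ee_rot: [-3.141, 0.155, -3.115]
force: [0.6, 0.5, -3.7]
width: 0.0337
gripper_force: 30.0
```

Request:
apply_moves:
  steps:
    - {"translation": [0, 0, 0], "rotation": [-0.002, 0.1, 0]}
    - {"translation": [0, 0, 0], "rotation": [-0.005, 0.18, 0]}
    - {"translation": [0, 0, 0], "rotation": [-0.007, 0.25, 0]}
    - {"translation": [0, 0, 0], "rotation": [-0.008, 0.3, 0]}
    - {"translation": [0, 0, -0.06], "rotation": [-0.008, 0.3, 0]}
    - {"translation": [0, 0, -0.14], "rotation": [-0.008, 0.3, 0]}
    - {"translation": [0, 0, -0.24], "rotation": [-0.008, 0.3, 0]}
    - {"translation": [0, 0, -0.34], "rotation": [-0.008, 0.3, 0]}
    - {"translation": [0, 0, -0.42], "rotation": [-0.008, 0.3, 0]}
    - {"translation": [0, 0, -0.48], "rotation": [-0.008, 0.3, 0]}

```text
t: 8.63
eef_pos: [0.5987, -0.2532, 0.0847]
ee_rot: [3.141, -0.001, -3.116]
force: [0.1, 0.4, -3.6]
width: 0.0336
gripper_force: 30.0
```

Request:
apply_moves:
  steps:
    - {"translation": [0, 0, -0.06], "rotation": [0, 0, 0]}
    - {"translation": [0, 0, -0.12], "rotation": [0, 0, 0]}
    - {"translation": [0, 0, -0.18], "rotation": [0, 0, 0]}
    - {"translation": [0, 0, -0.22], "rotation": [0, 0, 0]}
    - {"translation": [0, 0, -0.25], "rotation": [0, 0, 0]}
    - {"translation": [0, 0, -0.27], "rotation": [0, 0, 0]}
    - {"translation": [0, 0, -0.285], "rotation": [0, 0, 0]}
    - {"translation": [0, 0, -0.29], "rotation": [0, 0, 0]}
    - {"translation": [0, 0, -0.29], "rotation": [0, 0, 0]}
    - {"translation": [0, 0, -0.29], "rotation": [0, 0, 0]}

```text
t: 9.47
eef_pos: [0.5994, -0.2536, 0.0151]
ee_rot: [-3.141, 0.001, -3.115]
force: [-0.2, -0.3, -1.9]
width: 0.0331
gripper_force: 30.0
```

```bash
python3 - <<'E'
from h import *
s=get_state(); print(s['t'],s['eef_pos'],s['ee_rot'],s['force'],s['moment'])
E
```

```text
9.4667 [ 0.5994449  -0.25362799  0.01509553] [-3.14137059e+00  1.02395376e-03 -3.11521376e+00] [-0.18398497 -0.34319544 -1.89301948] [-0.09136413 -0.17795065 -0.01306051]
```

Request:
apply_moves:
  steps:
    - {"translation": [0, 0, -0.002], "rotation": [0, 0, 0]}
    - {"translation": [0, 0, -0.004], "rotation": [0, 0, 0]}
    - {"translation": [0, 0, -0.006], "rotation": [0, 0, 0]}
    - {"translation": [0, 0, -0.008], "rotation": [0, 0, 0]}
    - {"translation": [0, 0, -0.01], "rotation": [0, 0, 0]}
    - {"translation": [0, 0, -0.012], "rotation": [0, 0, 0]}
    - {"translation": [0, 0, -0.012], "rotation": [0, 0, 0]}
    - {"translation": [0, 0, -0.012], "rotation": [0, 0, 0]}
    - {"translation": [0, 0, -0.012], "rotation": [0, 0, 0]}
    - {"translation": [0, 0, -0.012], "rotation": [0, 0, 0]}

```text
t: 10.3
eef_pos: [0.599, -0.2535, 0.0114]
ee_rot: [3.142, -0.0, -3.115]
force: [-0.4, -0.2, -3.0]
width: 0.0339
gripper_force: 30.0
```

```bash
python3 - <<'E'
from h import *
s=get_state(); print(s['t'],s['eef_pos'],s['force'],s['moment'])
a=grab_frame('side'); b=grab_frame('wrist'); cv2.imwrite('pics/s3.png',np.hstack([cv2.resize(a[100:200,230:330],(400,400),interpolation=2),cv2.resize(b,(400,400))]))
E
```

```text
10.3 [ 0.5989884  -0.25351878  0.01143936] [-0.36853726 -0.16812113 -2.9669891 ] [-0.08342866 -0.14681425 -0.00448839]
```

View pics/s3.png

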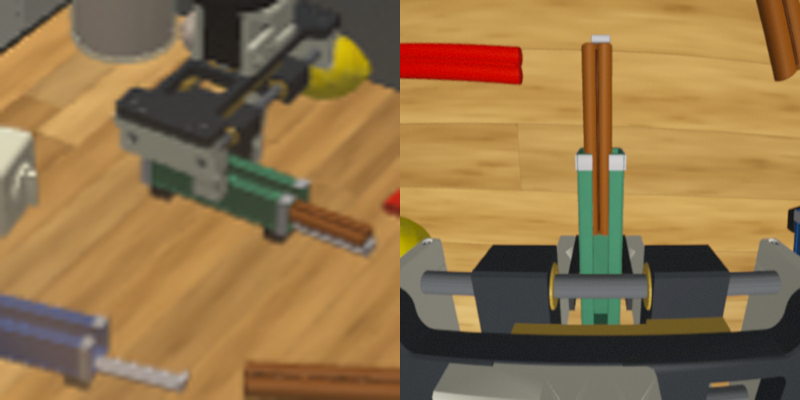

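The tube is level in the grip with the stick at the lip, and it hasn't reached the worktop yet. I'll lower it the last 4 mm.

Request:
apply_moves:
  steps:
    - {"translation": [0, 0, -0.004], "rotation": [0, 0, 0]}
    - {"translation": [0, 0, -0.008], "rotation": [0, 0, 0]}
    - {"translation": [0, 0, -0.012], "rotation": [0, 0, 0]}
    - {"translation": [0, 0, -0.014], "rotation": [0, 0, 0]}
    - {"translation": [0, 0, -0.016], "rotation": [0, 0, 0]}
    - {"translation": [0, 0, -0.017], "rotation": [0, 0, 0]}
    - {"translation": [0, 0, -0.018], "rotation": [0, 0, 0]}
    - {"translation": [0, 0, -0.018], "rotation": [0, 0, 0]}
    - {"translation": [0, 0, -0.018], "rotation": [0, 0, 0]}
    - {"translation": [0, 0, -0.018], "rotation": [0, 0, 0]}

```text
t: 11.23
eef_pos: [0.599, -0.2535, 0.0071]
ee_rot: [3.142, 0.0, -3.115]
force: [-0.3, 0.8, -0.3]
width: 0.0336
gripper_force: 30.0
```

Request:
apply_moves:
  steps:
    - {"translation": [0, 0, 0], "rotation": [0, 0, 0]}
    - {"translation": [0, 0, 0], "rotation": [0, 0, 0]}
    - {"translation": [0, 0, 0], "rotation": [0, 0, 0]}
    - {"translation": [0, 0, 0], "rotation": [0, 0, 0]}
    - {"translation": [0, 0, 0], "rotation": [0, 0, 0]}
    - {"translation": [0, 0, 0], "rotation": [0, 0, 0]}
    - {"translation": [0, 0, 0], "rotation": [0, 0, 0]}
    - {"translation": [0, 0, 0], "rotation": [0, 0, 0]}
    - {"translation": [0, 0, 0], "rotation": [0, 0, 0]}
    - {"translation": [0, 0, 0], "rotation": [0, 0, 0]}
  jaw: -1

```text
t: 12.07
eef_pos: [0.599, -0.2535, 0.007]
ee_rot: [3.142, -0.0, -3.115]
force: [-0.1, 0.8, 0.9]
width: 0.0871
gripper_force: 0.0
```

Request:
apply_moves:
  steps:
    - {"translation": [0, 0, 0.05], "rotation": [0, 0, 0]}
    - {"translation": [0, 0, 0.12], "rotation": [0, 0, 0]}
    - {"translation": [0, 0, 0.2], "rotation": [0, 0, 0]}
    - {"translation": [0, 0, 0.28], "rotation": [0, 0, 0]}
    - {"translation": [0, 0, 0.36], "rotation": [0, 0, 0]}
    - {"translation": [0, 0, 0.43], "rotation": [0, 0, 0]}
    - {"translation": [0, 0, 0.48], "rotation": [0, 0, 0]}
    - {"translation": [0, 0, 0.48], "rotation": [0, 0, 0]}
    - {"translation": [0, 0, 0.48], "rotation": [0, 0, 0]}
    - {"translation": [0, 0, 0.48], "rotation": [0, 0, 0]}

```text
t: 12.9
eef_pos: [0.5986, -0.2534, 0.1269]
ee_rot: [3.141, -0.0, -3.115]
force: [-0.4, 0.3, -0.0]
width: 0.0877
gripper_force: 0.0
```

```bash
python3 - <<'E'
from h import *
s=get_state(); print(s['t'],s['eef_pos'],s['ee_rot'])
m=camera_model('wrist'); im=grab_frame('wrist'); cv2.imwrite('pics/w4.png',im)
np.save('w4.npy',m,allow_pickle=True)
hsv=cv2.cvtColor(im,cv2.COLOR_BGR2HSV)
br=((hsv[...,0]<16)&(hsv[...,1]>120)&(hsv[...,2]<190)).astype(np.uint8)*255
x0=proj(m,(.53,-.2555,.02))[0]; print(x0)
n,l,st,c=cv2.connectedComponentsWithStats(br)
for i in range(1,n):
  if st[i,4]>150: print(st[i],c[i])
gl=l[int(x0[1]),int(x0[0])]
Y=np.where(l==gl)[0]
for y in range(Y.min(),Y.max(),8):
  x=np.where(l[y]==gl)[0]; P=onz(m,[(x.min()-.5,y),(x.max()+.5,y)],.022); print(y,x.min(),x.max(),P.mean(0).round(4),(P[1]-P[0])[1].round(4))
E
```

```text
12.9 [ 0.59859039 -0.2533544   0.1268564 ] [ 3.14124794e+00 -2.53246120e-04 -3.11544418e+00]
[255.13435213 120.88604469]
[ 364    0   61   87 2779] [395.49694135  40.01187478]
[  89   64  107   28 1461] [141.37029432  77.44626968]
[ 243   70   22  109 1749] [254.47341338 116.38650658]
70 249 249 [ 0.4808 -0.2628  0.022 ] 0.001
78 243 263 [ 0.4882 -0.2587  0.022 ] 0.0209
86 243 263 [ 0.4957 -0.2585  0.022 ] 0.021
94 244 264 [ 0.5034 -0.2573  0.022 ] 0.0212
102 244 264 [ 0.5112 -0.2571  0.022 ] 0.0213
110 244 264 [ 0.519  -0.2569  0.022 ] 0.0215
118 244 264 [ 0.527  -0.2567  0.022 ] 0.0217
126 245 264 [ 0.5351 -0.256   0.022 ] 0.0208
134 252 261 [ 0.5433 -0.2537  0.022 ] 0.0105
142 251 261 [ 0.5516 -0.254   0.022 ] 0.0116
150 251 261 [ 0.5601 -0.2538  0.022 ] 0.0117
158 251 261 [ 0.5688 -0.2535  0.022 ] 0.0118
166 251 261 [ 0.5775 -0.2533  0.022 ] 0.0119
174 251 261 [ 0.5865 -0.2531  0.022 ] 0.012
```

View pics/w4.png

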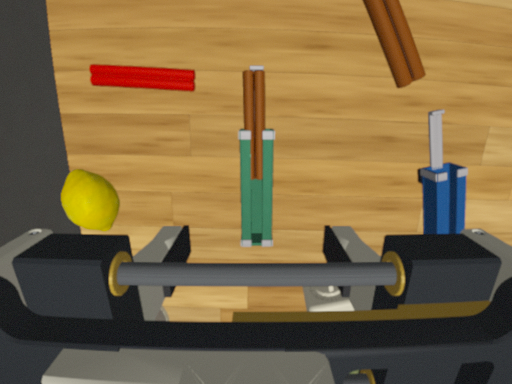

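The stick's exposed part runs from (254,70) to (254,130), i.e. x≈0.480–0.537, y≈−0.257. The red stick's end at (196,80) is close, so I'll go down with half-open jaws.

Request:
apply_moves:
  steps:
    - {"translation": [-0.06, -0.015, 0], "rotation": [0, 0, 0]}
    - {"translation": [-0.14, -0.015, 0], "rotation": [0, 0, 0]}
    - {"translation": [-0.22, -0.015, 0], "rotation": [0, 0, 0]}
    - {"translation": [-0.3, -0.015, 0], "rotation": [0, 0, 0]}
    - {"translation": [-0.35, -0.015, 0], "rotation": [0, 0, 0]}
    - {"translation": [-0.368, -0.015, 0], "rotation": [0, 0, 0]}
    - {"translation": [-0.368, -0.015, -0.05], "rotation": [0, 0, 0]}
    - {"translation": [-0.368, -0.015, -0.11], "rotation": [0, 0, 0]}
    - {"translation": [-0.368, -0.015, -0.17], "rotation": [0, 0, 0]}
    - {"translation": [-0.368, -0.015, -0.2], "rotation": [0, 0, 0]}
  jaw: 0

```text
t: 13.78
eef_pos: [0.5066, -0.257, 0.0751]
ee_rot: [3.141, -0.002, -3.115]
force: [-1.1, 0.8, -0.8]
width: 0.0437
gripper_force: 0.0
```

Request:
apply_moves:
  steps:
    - {"translation": [0, 0, -0.04], "rotation": [0, 0, 0]}
    - {"translation": [0, 0, -0.09], "rotation": [0, 0, 0]}
    - {"translation": [0, 0, -0.14], "rotation": [0, 0, 0]}
    - {"translation": [0, 0, -0.19], "rotation": [0, 0, 0]}
    - {"translation": [0, 0, -0.22], "rotation": [0, 0, 0]}
    - {"translation": [0, 0, -0.24], "rotation": [0, 0, 0]}
    - {"translation": [0, 0, -0.25], "rotation": [0, 0, 0]}
    - {"translation": [0, 0, -0.254], "rotation": [0, 0, 0]}
    - {"translation": [0, 0, -0.254], "rotation": [0, 0, 0]}
    - {"translation": [0, 0, -0.254], "rotation": [0, 0, 0]}

```text
t: 14.62
eef_pos: [0.5074, -0.2574, 0.014]
ee_rot: [-3.141, 0.001, -3.115]
force: [0.5, -0.3, 0.6]
width: 0.044
gripper_force: 0.0
```

Request:
apply_moves:
  steps:
    - {"translation": [0, 0, 0], "rotation": [0, 0, 0]}
    - {"translation": [0, 0, 0], "rotation": [0, 0, 0]}
    - {"translation": [0, 0, 0], "rotation": [0, 0, 0]}
    - {"translation": [0, 0, 0], "rotation": [0, 0, 0]}
    - {"translation": [0, 0, 0], "rotation": [0, 0, 0]}
    - {"translation": [0, 0, 0], "rotation": [0, 0, 0]}
    - {"translation": [0, 0, 0], "rotation": [0, 0, 0]}
    - {"translation": [0, 0, 0], "rotation": [0, 0, 0]}
    - {"translation": [0, 0, 0], "rotation": [0, 0, 0]}
    - {"translation": [0, 0, 0], "rotation": [0, 0, 0]}
  jaw: 1
  newtons: 12

```text
t: 15.45
eef_pos: [0.507, -0.2573, 0.0134]
ee_rot: [3.142, -0.0, -3.115]
force: [-0.6, 0.4, 0.5]
width: 0.0003
gripper_force: 0.0
```

The jaws closed on nothing, so I need another look.

```bash
python3 - <<'E'
from h import *
s=get_state(); print(s['t'],s['eef_pos'],s['width'],s['q'].round(2))
a=grab_frame('side'); b=grab_frame('wrist'); cv2.imwrite('pics/s5.png',np.hstack([cv2.resize(a[110:190,250:350],(400,320),interpolation=2),cv2.resize(b,(400,320))]))
E
```

```text
15.45 [ 0.50696182 -0.25725318  0.01342451] 0.00028571769215605036 [-0.13  0.38 -0.45 -0.   -0.73 -1.42]
```

View pics/s5.png

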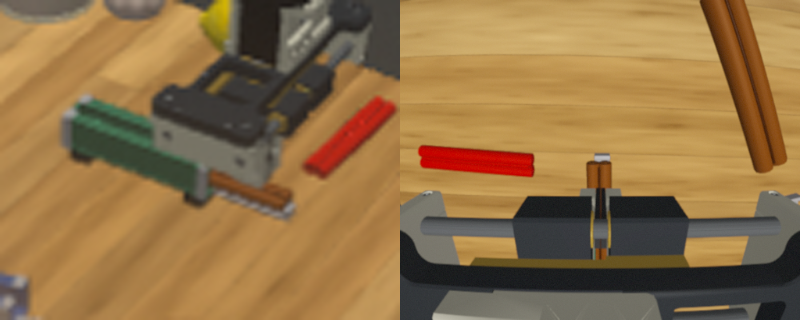

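The stick is undisturbed at the lip. The fingers closed just above it, which means the pads end well behind the TCP. I'll reopen, go 9.5 mm lower and close again.

Request:
apply_moves:
  steps:
    - {"translation": [0, 0, 0], "rotation": [0, 0, 0]}
    - {"translation": [0, 0, 0], "rotation": [0, 0, 0]}
    - {"translation": [0, 0, 0], "rotation": [0, 0, 0]}
    - {"translation": [0, 0, 0], "rotation": [0, 0, 0]}
    - {"translation": [0, 0, 0], "rotation": [0, 0, 0]}
    - {"translation": [0, 0, -0.01], "rotation": [0, 0, 0]}
    - {"translation": [0, 0, -0.02], "rotation": [0, 0, 0]}
    - {"translation": [0, 0, -0.03], "rotation": [0, 0, 0]}
    - {"translation": [0, 0, -0.038], "rotation": [0, 0, 0]}
    - {"translation": [0, 0, -0.038], "rotation": [0, 0, 0]}
  jaw: 0

```text
t: 16.38
eef_pos: [0.5065, -0.2572, 0.0033]
ee_rot: [3.141, -0.001, -3.115]
force: [0.1, 0.2, 0.4]
width: 0.0434
gripper_force: 0.0
```

Request:
apply_moves:
  steps:
    - {"translation": [0, 0, 0], "rotation": [0, 0, 0]}
    - {"translation": [0, 0, 0], "rotation": [0, 0, 0]}
    - {"translation": [0, 0, 0], "rotation": [0, 0, 0]}
    - {"translation": [0, 0, 0], "rotation": [0, 0, 0]}
    - {"translation": [0, 0, 0], "rotation": [0, 0, 0]}
    - {"translation": [0, 0, 0], "rotation": [0, 0, 0]}
    - {"translation": [0, 0, 0], "rotation": [0, 0, 0]}
    - {"translation": [0, 0, 0], "rotation": [0, 0, 0]}
    - {"translation": [0, 0, 0], "rotation": [0, 0, 0]}
    - {"translation": [0, 0, 0], "rotation": [0, 0, 0]}
  jaw: 1
  newtons: 12

```text
t: 17.22
eef_pos: [0.5071, -0.2573, 0.0041]
ee_rot: [-3.142, 0.0, -3.115]
force: [0.2, -0.2, 1.6]
width: 0.0206
gripper_force: 12.0
```

Request:
apply_moves:
  steps:
    - {"translation": [0, 0, 0.01], "rotation": [0, 0, 0]}
    - {"translation": [0, 0, 0.02], "rotation": [0, 0, 0]}
    - {"translation": [0, 0, 0.03], "rotation": [0, 0, 0]}
    - {"translation": [0, 0, 0.03], "rotation": [0, 0, 0]}
    - {"translation": [0, 0, 0.03], "rotation": [0, 0, 0]}
    - {"translation": [-0.02, 0, 0.03], "rotation": [0, 0, 0]}
    - {"translation": [-0.05, -0.001, 0.03], "rotation": [0, 0, 0]}
    - {"translation": [-0.08, -0.002, 0.03], "rotation": [0, 0, 0]}
    - {"translation": [-0.11, -0.003, 0.03], "rotation": [0, 0, 0]}
    - {"translation": [-0.14, -0.004, 0.03], "rotation": [0, 0, 0]}

```text
t: 18.05
eef_pos: [0.4708, -0.2583, 0.0114]
ee_rot: [3.141, -0.0, -3.115]
force: [-1.0, 1.5, 0.3]
width: 0.0205
gripper_force: 12.0
```

Request:
apply_moves:
  steps:
    - {"translation": [-0.03, -0.001, 0], "rotation": [0, 0, 0]}
    - {"translation": [-0.06, -0.002, 0], "rotation": [0, 0, 0]}
    - {"translation": [-0.09, -0.003, 0], "rotation": [0, 0, 0]}
    - {"translation": [-0.12, -0.003, 0], "rotation": [0, 0, 0]}
    - {"translation": [-0.15, -0.004, 0], "rotation": [0, 0, 0]}
    - {"translation": [-0.18, -0.005, 0], "rotation": [0, 0, 0]}
    - {"translation": [-0.2, -0.006, 0.0], "rotation": [0, 0, 0]}
    - {"translation": [-0.2, -0.006, 0.06], "rotation": [0, 0, 0]}
    - {"translation": [-0.2, -0.006, 0.14], "rotation": [0, 0, 0]}
    - {"translation": [-0.2, -0.006, 0.22], "rotation": [0, 0, 0]}

```text
t: 18.88
eef_pos: [0.4212, -0.2597, 0.0667]
ee_rot: [3.141, -0.001, -3.115]
force: [1.1, 0.5, -0.2]
width: 0.0201
gripper_force: 12.0
```

```bash
python3 - <<'E'
from h import *
s=get_state(); print(s['t'],s['eef_pos'],s['width'],s['force'],s['q'].round(2))
a=grab_frame('side'); b=grab_frame('wrist'); cv2.imwrite('pics/s6.png',np.hstack([cv2.resize(a,(400,300),interpolation=2),cv2.resize(b,(400,300))]))
E
```

```text
18.8833 [ 0.42115623 -0.25974973  0.06674334] 0.020132028570768352 [ 1.08251899  0.53886042 -0.20281312] [-0.15  0.21 -0.56 -0.   -0.8  -1.39]
```

View pics/s6.png

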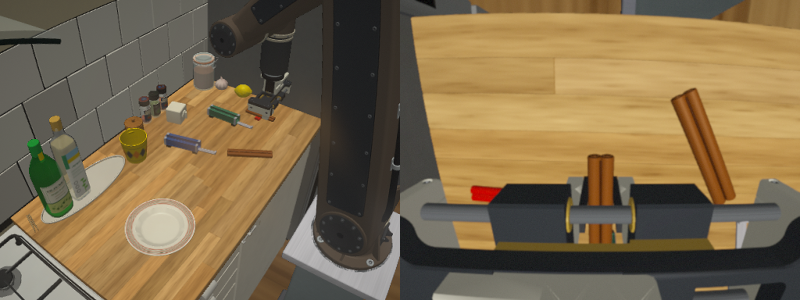

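Request:
apply_moves:
  steps:
    - {"translation": [0.02, 0.03, 0.08], "rotation": [0, 0, 0]}
    - {"translation": [0.05, 0.09, 0.16], "rotation": [0, 0, 0]}
    - {"translation": [0.08, 0.16, 0.24], "rotation": [0, 0, 0]}
    - {"translation": [0.12, 0.24, 0.3], "rotation": [0, 0, 0]}
    - {"translation": [0.16, 0.33, 0.34], "rotation": [0, 0, 0]}
    - {"translation": [0.16, 0.42, 0.34], "rotation": [0, 0, 0]}
    - {"translation": [0.16, 0.51, 0.34], "rotation": [0, 0, 0]}
    - {"translation": [0.16, 0.6, 0.34], "rotation": [0, 0, 0]}
    - {"translation": [0.16, 0.68, 0.34], "rotation": [0, 0, 0]}
    - {"translation": [0.16, 0.75, 0.34], "rotation": [0, 0, 0]}

```text
t: 19.82
eef_pos: [0.4615, -0.0711, 0.151]
ee_rot: [3.141, -0.0, -3.115]
force: [-0.6, -0.3, 0.3]
width: 0.02
gripper_force: 12.0
```

Request:
apply_moves:
  steps:
    - {"translation": [0, 0.07, 0], "rotation": [0, 0, 0]}
    - {"translation": [0, 0.15, 0], "rotation": [0, 0, 0]}
    - {"translation": [0, 0.23, 0], "rotation": [0, 0, 0]}
    - {"translation": [0, 0.31, 0], "rotation": [0, 0, 0]}
    - {"translation": [0, 0.39, 0], "rotation": [0, 0, 0]}
    - {"translation": [0, 0.47, 0], "rotation": [0, 0, 0]}
    - {"translation": [0, 0.55, 0], "rotation": [0, 0, 0]}
    - {"translation": [0, 0.62, 0], "rotation": [0, 0, 0]}
    - {"translation": [0, 0.69, 0], "rotation": [0, 0, 0]}
    - {"translation": [0, 0.75, 0], "rotation": [0, 0, 0]}

```text
t: 20.65
eef_pos: [0.4616, 0.1162, 0.1509]
ee_rot: [-3.142, -0.0, -3.115]
force: [0.8, -0.2, 0.0]
width: 0.0207
gripper_force: 12.0
```

Request:
apply_moves:
  steps:
    - {"translation": [-0.01, 0.08, 0], "rotation": [0, 0, 0]}
    - {"translation": [-0.02, 0.17, 0], "rotation": [0, 0, 0]}
    - {"translation": [-0.03, 0.26, 0], "rotation": [0, 0, 0]}
    - {"translation": [-0.04, 0.35, 0], "rotation": [0, 0, 0]}
    - {"translation": [-0.05, 0.44, 0], "rotation": [0, 0, 0]}
    - {"translation": [-0.06, 0.53, 0], "rotation": [0, 0, 0]}
    - {"translation": [-0.07, 0.6, 0], "rotation": [0, 0, 0]}
    - {"translation": [-0.07, 0.65, 0], "rotation": [0, 0, 0]}
    - {"translation": [-0.07, 0.688, 0], "rotation": [0, 0, 0]}
    - {"translation": [-0.07, 0.688, 0], "rotation": [0, 0, 0]}

```text
t: 21.48
eef_pos: [0.4446, 0.2884, 0.151]
ee_rot: [-3.141, -0.0, -3.114]
force: [-0.5, -0.4, 0.2]
width: 0.0202
gripper_force: 12.0
```

```bash
python3 - <<'E'
from h import *
s=get_state(); print(s['t'],s['eef_pos'],s['ee_rot'],s['width'],s['force'],s['q'].round(2))
a=grab_frame('scene'); m=camera_model('wrist'); b=grab_frame('wrist'); cv2.imwrite('pics/s7.png',np.hstack([cv2.resize(a,(400,300),interpolation=2),cv2.resize(b,(400,300))]))
im=cv2.cvtColor(b,cv2.COLOR_BGR2HSV)
br=((im[...,0]<16)&(im[...,1]>120)&(im[...,2]<170)).astype(np.uint8)
n,l,st,c=cv2.connectedComponentsWithStats(br)
for i in range(1,n):
  if st[i,4]>150: print(st[i],c[i])
print('plate ctr px',proj(m,(.4724,.2885,.01)))
E
```

```text
21.4833 [0.44458843 0.2884312  0.15098627] [-3.14132913e+00 -1.39299494e-04 -3.11427587e+00] 0.020232446115377275 [-0.47622715 -0.44569486  0.19456713] [ 0.95  0.17 -0.39  0.   -1.02 -2.49]
[ 240  198   34   65 2060] [256.37718447 230.66941748]
[241 287  30  25 688] [256.02180233 298.46075581]
plate ctr px [[255.8529043  197.84351676]]
```

View pics/s7.png

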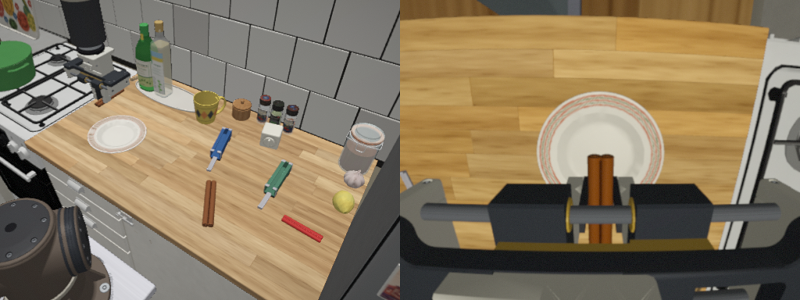

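Request:
apply_moves:
  steps:
    - {"translation": [0, 0, -0.06], "rotation": [0, 0, 0]}
    - {"translation": [0, 0, -0.14], "rotation": [0, 0, 0]}
    - {"translation": [0, 0, -0.22], "rotation": [0, 0, 0]}
    - {"translation": [0, 0, -0.3], "rotation": [0, 0, 0]}
    - {"translation": [0, 0, -0.37], "rotation": [0, 0, 0]}
    - {"translation": [0, 0, -0.43], "rotation": [0, 0, 0]}
    - {"translation": [0, 0, -0.48], "rotation": [0, 0, 0]}
    - {"translation": [0, 0, -0.52], "rotation": [0, 0, 0]}
    - {"translation": [0, 0, -0.54], "rotation": [0, 0, 0]}
    - {"translation": [0, 0, -0.55], "rotation": [0, 0, 0]}

```text
t: 22.42
eef_pos: [0.4444, 0.2865, 0.0134]
ee_rot: [-3.141, -0.001, -3.116]
force: [-0.9, -0.4, -0.8]
width: 0.02
gripper_force: 12.0
```

Request:
apply_moves:
  steps:
    - {"translation": [0, 0, -0.004], "rotation": [0, 0, 0]}
    - {"translation": [0, 0, -0.008], "rotation": [0, 0, 0]}
    - {"translation": [0, 0, -0.012], "rotation": [0, 0, 0]}
    - {"translation": [0, 0, -0.016], "rotation": [0, 0, 0]}
    - {"translation": [0, 0, -0.02], "rotation": [0, 0, 0]}
    - {"translation": [0, 0, -0.02], "rotation": [0, 0, 0]}
    - {"translation": [0, 0, -0.02], "rotation": [0, 0, 0]}
    - {"translation": [0, 0, -0.02], "rotation": [0, 0, 0]}
    - {"translation": [0, 0, -0.02], "rotation": [0, 0, 0]}
    - {"translation": [0, 0, -0.02], "rotation": [0, 0, 0]}

```text
t: 23.25
eef_pos: [0.4445, 0.2873, 0.009]
ee_rot: [3.142, 0.0, -3.115]
force: [0.6, -0.7, -1.2]
width: 0.0202
gripper_force: 12.0
```

Request:
apply_moves:
  steps:
    - {"translation": [0, 0, -0.002], "rotation": [0, 0, 0]}
    - {"translation": [0, 0, -0.004], "rotation": [0, 0, 0]}
    - {"translation": [0, 0, -0.006], "rotation": [0, 0, 0]}
    - {"translation": [0, 0, -0.008], "rotation": [0, 0, 0]}
    - {"translation": [0, 0, -0.01], "rotation": [0, 0, 0]}
    - {"translation": [0, 0, -0.012], "rotation": [0, 0, 0]}
    - {"translation": [0, 0, -0.012], "rotation": [0, 0, 0]}
    - {"translation": [0, 0, -0.012], "rotation": [0, 0, 0]}
    - {"translation": [0, 0, -0.012], "rotation": [0, 0, 0]}
    - {"translation": [0, 0, -0.012], "rotation": [0, 0, 0]}

```text
t: 24.08
eef_pos: [0.4445, 0.2873, 0.006]
ee_rot: [3.141, 0.0, -3.115]
force: [-0.4, -0.6, -0.0]
width: 0.0201
gripper_force: 12.0
```

Request:
apply_moves:
  steps:
    - {"translation": [0, 0, -0.002], "rotation": [0, 0, 0]}
    - {"translation": [0, 0, -0.004], "rotation": [0, 0, 0]}
    - {"translation": [0, 0, -0.006], "rotation": [0, 0, 0]}
    - {"translation": [0, 0, -0.008], "rotation": [0, 0, 0]}
    - {"translation": [0, 0, -0.008], "rotation": [0, 0, 0]}
    - {"translation": [0, 0, -0.008], "rotation": [0, 0, 0]}
    - {"translation": [0, 0, -0.008], "rotation": [0, 0, 0]}
    - {"translation": [0, 0, -0.008], "rotation": [0, 0, 0]}
    - {"translation": [0, 0, -0.008], "rotation": [0, 0, 0]}
    - {"translation": [0, 0, -0.008], "rotation": [0, 0, 0]}

```text
t: 24.92
eef_pos: [0.4445, 0.2872, 0.004]
ee_rot: [3.142, 0.0, -3.115]
force: [-0.7, 0.2, -0.8]
width: 0.0201
gripper_force: 12.0
```

Request:
apply_moves:
  steps:
    - {"translation": [0, 0, -0.002], "rotation": [0, 0, 0]}
    - {"translation": [0, 0, -0.004], "rotation": [0, 0, 0]}
    - {"translation": [0, 0, -0.006], "rotation": [0, 0, 0]}
    - {"translation": [0, 0, -0.008], "rotation": [0, 0, 0]}
    - {"translation": [0, 0, -0.01], "rotation": [0, 0, 0]}
    - {"translation": [0, 0, -0.01], "rotation": [0, 0, 0]}
    - {"translation": [0, 0, -0.01], "rotation": [0, 0, 0]}
    - {"translation": [0, 0, -0.01], "rotation": [0, 0, 0]}
    - {"translation": [0, 0, -0.01], "rotation": [0, 0, 0]}
    - {"translation": [0, 0, -0.01], "rotation": [0, 0, 0]}

```text
t: 25.75
eef_pos: [0.4445, 0.2873, 0.0015]
ee_rot: [3.141, 0.0, -3.115]
force: [0.8, 0.2, 0.4]
width: 0.02
gripper_force: 12.0
```

Request:
apply_moves:
  steps:
    - {"translation": [0, 0, 0], "rotation": [0, 0, 0]}
    - {"translation": [0, 0, 0], "rotation": [0, 0, 0]}
    - {"translation": [0, 0, 0], "rotation": [0, 0, 0]}
    - {"translation": [0, 0, 0], "rotation": [0, 0, 0]}
    - {"translation": [0, 0, 0], "rotation": [0, 0, 0]}
    - {"translation": [0, 0, 0], "rotation": [0, 0, 0]}
    - {"translation": [0, 0, 0], "rotation": [0, 0, 0]}
    - {"translation": [0, 0, 0], "rotation": [0, 0, 0]}
    - {"translation": [0, 0, 0], "rotation": [0, 0, 0]}
    - {"translation": [0, 0, 0], "rotation": [0, 0, 0]}
  jaw: 0.1

```text
t: 26.58
eef_pos: [0.4445, 0.2872, 0.0015]
ee_rot: [3.142, 0.0, -3.115]
force: [-0.2, 0.3, -0.5]
width: 0.0393
gripper_force: 0.0
```

Request:
apply_moves:
  steps:
    - {"translation": [0, 0, 0.03], "rotation": [0, 0, 0]}
    - {"translation": [0, 0, 0.08], "rotation": [0, 0, 0]}
    - {"translation": [0, 0, 0.16], "rotation": [0, 0, 0]}
    - {"translation": [0, 0, 0.25], "rotation": [0, 0, 0]}
    - {"translation": [0, 0, 0.34], "rotation": [0, 0, 0]}
    - {"translation": [0, 0, 0.43], "rotation": [0, 0, 0]}
    - {"translation": [0, 0, 0.52], "rotation": [0, 0, 0]}
    - {"translation": [0, 0, 0.6], "rotation": [0, 0, 0]}
    - {"translation": [0, 0, 0.6], "rotation": [0, 0, 0]}
    - {"translation": [0, 0, 0.6], "rotation": [0, 0, 0]}

```text
t: 27.42
eef_pos: [0.4449, 0.2878, 0.1533]
ee_rot: [3.139, 0.002, -3.115]
force: [0.0, -0.8, -0.4]
width: 0.0392
gripper_force: 0.0
```

```bash
python3 - <<'E'
from h import *
s=get_state(); print(s['t'],s['eef_pos'],s['width'],s['force'])
a=grab_frame('side'); m=camera_model('wrist'); b=grab_frame('wrist'); sc=grab_frame('scene')
cv2.imwrite('pics/s8.png',np.vstack([np.hstack([cv2.resize(a,(400,300)),cv2.resize(b,(400,300))]),np.hstack([cv2.resize(sc,(400,300)),cv2.resize(sc[190:275,310:425],(400,300),interpolation=2)])]))
im=cv2.cvtColor(b,cv2.COLOR_BGR2HSV)
br=((im[...,0]<16)&(im[...,1]>120)&(im[...,2]<170)).astype(np.uint8)
n,l,st,c=cv2.connectedComponentsWithStats(br)
for i in range(1,n):
  if st[i,4]>150: print(st[i],c[i],onz(m,[c[i]],.018).round(4),onz(m,[(st[i,0],st[i,1]),(st[i,0],st[i,1]+st[i,3])],.02).round(4))
E
```

```text
27.4167 [0.44492119 0.28782442 0.15326064] 0.03918174344435084 [ 0.00733669 -0.84626483 -0.36643503]
[ 248  158   17   84 1324] [256.3489426  198.71601208] [[0.4712 0.2891 0.018 ]] [[0.42   0.2778 0.02  ]
 [0.5307 0.2798 0.02  ]]
```

View pics/s8.png

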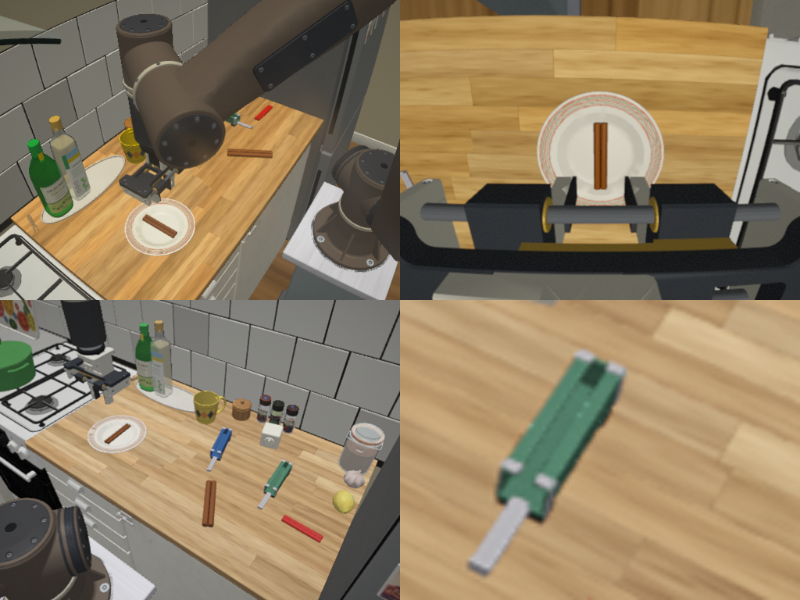

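The stick lies flat in the middle of the plate at about (0.472, 0.288). The green tube stands level and empty, and the blue tube hasn't been moved. I'm handing in.

```bash
python3 -c "
from station import *
print(job_done())"
```

```text
the job is handed in; nothing more can be done
None
```

The job is handed in: the cinnamon stick lies in the middle of the plate, the green tube stands empty and level on its feet, and the blue tube was left alone; about 27 s of the 64 s were used, and no verdict was shown.

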